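# Clear the hob and line up the condiments by height

## Robot

A 7-joint arm with a two-finger parallel gripper is mounted at the origin on a cart in front of the work surface, level with it; the furniture and walls round the work are solid. World frame = base frame: x ahead of the robot, y to its left, z up, the work surface at z = 0. Lengths are in m, angles in degrees, forces in N, time in s.
With the tool pointing down it reaches from about 0.4 to 0.85 m from the base axis. Payload 6.9 kg.
Tool frame: the origin (TCP) lies between the finger pads; the fingertips stand 22 mm ahead of it and the grasp point (between the pads) lies 3 mm ahead of it; z points along the fingers, y is the line along which they close (so a half turn about z gives the same grasp; the last joint's range is limited). The gripper opens to 85 mm and grips with 20 to 120 N. Pads are 22 mm wide; open, the fingers measure 114 mm over their backs; the gripper's body (76 mm by 85 mm) begins 54 mm behind the grasp point. The pads swing forward as they close: fully open they stand 13 mm farther back than shut.
Start: joints at [-58.929, 29.078, -13.613, 85.955, 7.202, 65.827, -8.869], TCP at [0.264, 0.566, 0.253] pointing down, gripper open.
Joint ranges: [-176.47, 176.47], [-13.61, 117.27], [-81.72, 77.17], [0.22, 143.17], [-87.28, 267.28], [10, 112.55], [-165.47, 165.47]. Speed limits (degrees/s): [136.94, 136.94, 180, 180, 180, 180, 180].

## Interface

Orientations are given as [roll, pitch, yaw] about the fixed x, y, z axes, in that order (R = Rz(yaw) Ry(pitch) Rx(roll)).
In Python, from bench import env, imaging, sign_off, nets gives the robot as it stands. The module is installed in compiled form; this text tells all that it offers.
- The arm moves only by the tool move_arm, never from a script. Its arguments are lists of equal length, an entry for each row: "xyz": the shift along the tool's x, y, z in cm, a list of three; "angular": the turn, a rotation vector about the tool's x, y, z in degrees, a list of three. A call has 1 to 8 rows; each row shifts and turns the commanded pose from where the row before left it, along the tool's axes as they then stand; what a row does not reach is not made up. A row lasts 1/10 s, in which the tool goes at most 50 mm and 8.59 degrees, less where a joint would pass 70% of its speed; a pose out of reach is approached as far as the arm can. A call is refused whole if a number of a shift passes 5 or a number of a turn 8.59, either way. A call with a gripper value outside its range is refused whole. "claw" is the finger opening in cm, from 0 to 8.54, set as the call begins (left out, the last holds). The fingers move at their own pace and stop on an object; the grip force is fixed at half the most. Time passes only in rows, so rows that do not move let the fingers close. It gives the time, the measured TCP pose, the force, the opening and the grip force at its end, in the units of the state.
- env.state(): the state, without advancing time (a new reading comes with each control period).
- imaging.get_image(name): name is "side" or "top" or "wrist"; returns (picture, depth): 480x640x3 uint8, red, green, blue; 480x640 float32, m along the optical axis (not along the pixel's ray), 0 where there is no reading.
- imaging.camera_info(name): a dict with "fov_y" (degrees; the focal length in pixels is half the picture's height over the tangent of half this angle, whatever the lens; pixels are square), "cx", "cy" (the principal point, pixels), "D" ([k1, k2, p1, p2, k3] as OpenCV has them; the pictures are not rectified), "extrinsics" (4x4, takes a point from camera to world coordinates). Camera axes: x right, y down, z forward; pixel columns grow to the right and rows downward; lengths in m; the calibration is good to about 2 mm. A picture is of the moment at which its call begins: read the wrist's pose just before it. camera_info takes no time and is no camera call; for the wrist camera it gives the pose at the moment of the call.
- sign_off(): hands the job in; it is judged then, once.
Trained networks look in the newest picture that a camera, given by its name, has taken for a name from the list of things; names that differ only in an ending like _2 or _b are one class to them, and where a whole thing is asked for, a point or a joint stands for the part that bears it (a point fixed in the world has none). Each returns a list of dicts, best first, with "score" (0 to 1); they miss things now and then, are a little off and sometimes report something else, mostly with a low value. They report only what shows in the picture. A call takes as long as a camera call.
- nets.spot_in(target, camera): "uv" ([column, row] in pixels, amid what is visible of it).
The state is a dict: "clock": time; "qpos": joint angles; "joint_velocities": joint speeds; "effort": joint torques, N m; "tcp_pos": TCP position; "eef_rot": TCP orientation; "force": force on the tool from outside, world axes, zero at the start; "wrist_torque": the same for the moment, N m; "gripper_width": finger opening in m; "gripper_force": force on a finger pad.
Only numpy, scipy, OpenCV 4.12 (cv2) and the standard library are available. Lean on these libraries where they do the work, as an engineer would, in place of code of your own. Each camera call takes 0.05 s, during which the arm holds its last target. There are 200 camera calls.

## Task

Clear the pepper mill, the spice jar, the salt shaker and the kitchen timer off the hob and line them up by height on the wooden stand, each standing upright in the middle of its own round cork pad: the tallest next to the stand's tall end panel, then in falling order to the shortest next to the low end panel. Leave the drinking glass, the jam jar and the mug as they stand.

Things in the scene. Friction and masses are not known exactly. Their poses are not given: they have to be found in the camera images.
- pepper_mill: turned wooden pepper mill, the tallest of the four: 170 mm high, base 58 mm across, standing upright on the hob. Waist above the base; near the top a round head 48 mm across, from 123 to 159 mm above the underside and widest about 140 mm up (grip it there), with a 12 mm knob on top; the head does not turn. About 0.18 kg. Origin: centre of its underside; z up its axis.
- spice1: cylindrical glass spice jar with black cap, 105 mm high, 41 mm across over its whole height, second tallest of the four, standing upright on the hob. About 0.11 kg. Origin: centre of its underside; z up its axis.
- salt: clear salt shaker with a grey domed top, 90 mm high, at most 44 mm across (top part above 70 mm narrows to 34 mm), third tallest of the four, standing upright on the hob. About 0.1 kg. Origin: centre of its underside; z up its axis.
- egg_timer: round kitchen timer, white base with a red domed top, 43 mm high and 58 to 62 mm across, the shortest of the four, standing upright on the hob; the top does not turn. Straight-sided base up to 20 mm above its underside; grip there or just above. About 0.11 kg. Origin: centre of its underside; z up its axis.
- stand: fixed brown wooden board on the worktop, 92 mm (its x) by 330 mm (its y), top 18 mm above the worktop; four flush round cork pads 68 mm across in a row along its y axis, centres at x = 0, y = -117, -39, +39, +117 mm in its frame. Origin: centre of its underside, on the worktop; z up. A tall upright end panel stands at one end of the row, a low one at the other.
- tall_end: the tall wooden end panel of the stand, 100 mm wide, 12 mm thick, 100 mm high, fixed against one end of the board (at y = +171 or -171 mm in the stand's frame, changing from start to start); the 32 mm high low panel is always at the other end. Origin: centre of its underside, on the worktop; x along its width, z up.
- tumbler: clear drinking glass, 81 mm across, 91 mm high, on the worktop behind the stand; to be left alone. Origin: centre of its underside.
- jam: jam jar with white lid, 64 mm across, 90 mm high, on the worktop behind the stand; to be left alone. Origin: centre of its underside.
- mug: green and cream mug with a handle, about 90 mm across, 97 mm high, on the hob behind the four things; to be left alone. Origin: under its middle.

How it is judged (in metres and radians):
At the end, for the whole second after the job is handed in: Counted from the tall end panel, the pads carry pepper mill, spice jar, salt shaker, timer; each stands upright (within 0.1 rad) on the board, its centre within 12 mm of its pad's centre along and across the row, and is at rest (((y of tall_end in the frame of stand above 0 m and y of egg_timer in the frame of stand between -0.129 and -0.105 m and y of salt in the frame of stand between -0.051 and -0.027 m and y of spice1 in the frame of stand between 0.027 and 0.051 m and y of pepper_mill in the frame of stand between 0.105 and 0.129 m) or (y of tall_end in the frame of stand below 0 m and y of egg_timer in the frame of stand between 0.105 and 0.129 m and y of salt in the frame of stand between 0.027 and 0.051 m and y of spice1 in the frame of stand between -0.051 and -0.027 m and y of pepper_mill in the frame of stand between -0.129 and -0.105 m)) and x of egg_timer in the frame of stand between -0.012 and 0.012 m and z of egg_timer in the frame of stand between 0.013 and 0.023 m and angle between each of egg_timer, salt, spice1, pepper_mill's own z axis and vertical below 0.1 rad and linear speed of each of egg_timer, salt, spice1, pepper_mill below 0.02 m/s and angular speed of each of egg_timer, salt, spice1, pepper_mill below 0.2 rad/s and x of salt in the frame of stand between -0.012 and 0.012 m and z of salt in the frame of stand between 0.013 and 0.023 m and x of spice1 in the frame of stand between -0.012 and 0.012 m and z of spice1 in the frame of stand between 0.013 and 0.023 m and x of pepper_mill in the frame of stand between -0.012 and 0.012 m and z of pepper_mill in the frame of stand between 0.013 and 0.023 m); the robot touches nothing.
It fails at once if the drinking glass is shifted more than 30 mm or tipped (distance of tumbler from where it was at the start of the episode above 0.03 m or angle between tumbler's own z axis and vertical above 0.3 rad).
It fails at once if the jam jar is shifted more than 30 mm or tipped (distance of jam from where it was at the start of the episode above 0.03 m or angle between jam's own z axis and vertical above 0.3 rad).
It fails at once if the mug is shifted more than 30 mm or tipped (distance of mug from where it was at the start of the episode above 0.03 m or angle between mug's own z axis and vertical above 0.3 rad).
It also fails if it takes over 120 s, if anything falls off the work surface, if the arm or the gripper's body presses on something with over 40 N, if the wrist force passes 120 N, or if a joint passes its speed limit or range.

## Working session

There is one attempt and no reset: what is moved stays moved. The work goes in short steps, Python scripts to look and compute and a tool call to move; the robot and the scene stay as the last step left them, time stands still between calls to the robot, and variables do not carry over. Pictures are saved under pics/ and viewed, at most 14 in all, crops included, and the job is handed in when it is done.

Besides the shell and the picture viewer there is one more tool, called after "Call:" by a JSON object that holds its "method" and its "body", one argument or row to a line. move_arm: Moves the arm, as the interface text tells. Its arguments: {"type":"object","properties":{"xyz":{"type":"array","items":{"type":"array","items":{"type":"number"}}},"angular":{"type":"array","items":{"type":"array","items":{"type":"number"}}},"claw":{"type":"number"}},"required":["xyz","angular"]}

```bash
mkdir -p pics; cat > h.py <<'E'
import numpy as np, cv2
from bench import env, imaging, nets
def K(ci):
    f=240/np.tan(np.radians(ci['fov_y'])/2)
    return np.array([[f,0,ci['cx']],[0,f,ci['cy']],[0,0,1.]])
def ray(ci,uv):
    p=cv2.undistortPoints(np.array([[uv]],float),K(ci),np.array(ci['D'],float))[0,0]
    T=np.array(ci['extrinsics']); return T[:3,3],T[:3,:3]@np.array([p[0],p[1],1.])
def cloud(ci,d):
    v,u=np.mgrid[:480,:640]; uv=np.stack([u,v],-1).reshape(-1,1,2).astype(float)
    p=cv2.undistortPoints(uv,K(ci),np.array(ci['D'],float))[:,0]
    T=np.array(ci['extrinsics']); P=np.c_[p,np.ones(len(p))]*d.reshape(-1,1)
    return (P@T[:3,:3].T+T[:3,3]).reshape(480,640,3)
def snap(name,tag=None):
    ci=imaging.camera_info(name); im,d=imaging.get_image(name)
    if tag: cv2.imwrite(f'pics/{tag}.png',im[:,:,::-1])
    return ci,im,d
E
python3 - <<'E'
from h import *
print(env.state())
for c in ['side','top','wrist']:
    ci,im,d=snap(c,c+'0'); P=cloud(ci,d); np.savez(c+'0',P=P,im=im,d=d)
    print(c,ci['fov_y'],ci['D'],np.round(ci['extrinsics'],3).tolist())
    for t in ['pepper_mill','spice1','salt','egg_timer','stand','tall_end','tumbler','jam','mug']:
        for r in nets.spot_in(t,c)[:2]:
            u,v=map(int,r['uv']); print(t,np.round(r['uv']),round(r['score'],2),np.round(P[v,u],3),d[v,u]>0)
E
```

```text
{'clock': 0.0, 'qpos': array([-58.92815787,  29.12451206, -13.60924623,  86.00851676,
         7.20413264,  65.82601107,  -8.86947175]), 'joint_velocities': array([ 0.03232827, -0.07928353, -0.12342546,  0.03689732, -0.03219935,
        0.03087541,  0.01508313]), 'effort': array([-5.71667460e-04, -6.20614886e+01, -2.18692370e+00, -2.49646944e+01,
        1.27223888e-02,  1.19440933e-02,  4.76301545e-05]), 'tcp_pos': array([0.26429043, 0.56586793, 0.25244197]), 'eef_rot': array([-1.79900085e+02,  3.68151508e-03,  1.54974676e+02]), 'force': array([ 0.70922808, -0.01340072,  0.50992024]), 'wrist_torque': array([-0.01445636, -0.00619538,  0.04082596]), 'gripper_force': 0.0, 'gripper_width': 0.08564630255122437}
side 52.26440128391076 [-0.08211741  0.          0.          0.          0.        ] [[0.988, -0.125, 0.093, 0.477], [-0.155, -0.794, 0.588, -0.668], [0.0, -0.596, -0.803, 0.825], [0.0, 0.0, 0.0, 1.0]]
pepper_mill [273. 332.] 0.6 [ 0.452 -0.322  0.124] True
spice1 [355. 395.] 0.7 [ 0.56  -0.435  0.108] True
salt [355. 329.] 0.86 [ 0.587 -0.313  0.071] True
egg_timer [278. 411.] 0.
[... 570 characters left out ...]
0.106] True
salt [195. 296.] 0.53 [0.44  0.177 0.071] True
salt [390. 235.] 0.48 [ 0.59  -0.289  0.092] True
egg_timer [433. 301.] 0.62 [ 0.434 -0.403  0.043] True
stand [266. 283.] 0.86 [0.473 0.012 0.023] True
stand [277. 183.] 0.36 [ 0.737 -0.009  0.014] True
tumbler [276. 182.] 0.87 [ 0.74  -0.006  0.012] True
jam [223. 184.] 0.63 [0.711 0.118 0.092] True
jam [263. 283.] 0.46 [0.473 0.02  0.022] True
mug [408. 179.] 0.89 [ 0.749 -0.35   0.017] True
wrist 66.8171081393142 [0.00724644 0.         0.         0.         0.        ] [[0.423, 0.874, 0.238, 0.203], [0.906, -0.408, -0.111, 0.595], [0.0, 0.263, -0.965, 0.374], [0.0, 0.0, 0.0, 1.0]]
tall_end [ 87. 466.] 0.9 [0.429 0.186 0.017] True
```

View pics/top0.png

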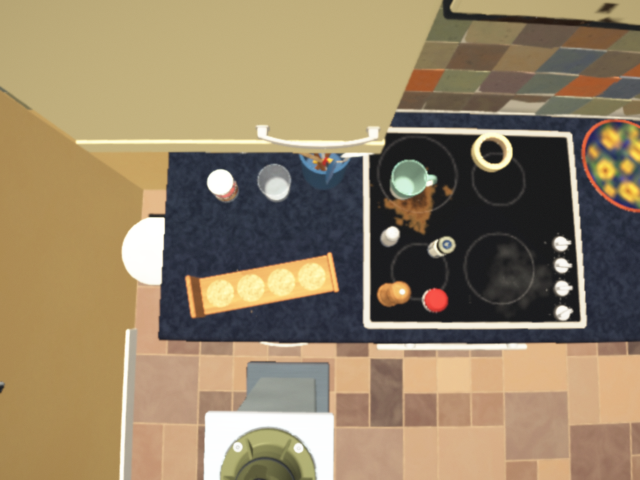

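View pics/side0.png

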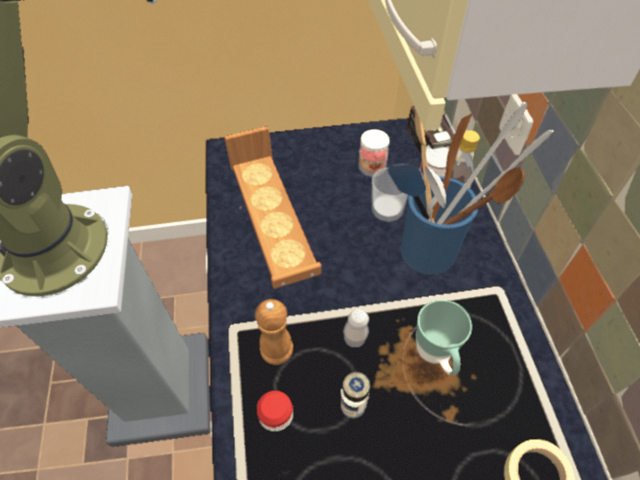

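The top view shows the tall panel at the left (190,297), i.e. at +y, then pads at (220,293), (251,288), (281,282), (312,275). On the hob are the mill (395,292), jar (442,246), shaker (390,236) and timer (435,300). The side view agrees, with the tall panel at (248,145).

```bash
python3 - <<'E'
from h import *
from scipy.optimize import least_squares
D={c:np.load(c+'0.npz') for c in ['side','top']}
A={c:(D[c]['P'].reshape(-1,3),D[c]['im'].reshape(-1,3).astype(int)) for c in D}
for c in A:
    P,_=A[c]
    for nm,(x,y) in dict(hob=(.5,-.5),top=(.6,.05)).items():
        m=(abs(P[:,0]-x)<.03)&(abs(P[:,1]-y)<.03); print(c,nm,np.round(np.percentile(P[m,2],[5,50,95]),4))
o=dict(mill=(.447,-.283),spice=(.558,-.41),salt=(.59,-.295),timer=(.436,-.405))
for n,(x,y) in o.items():
    for c in A:
        P,I=A[c]; m=(np.hypot(P[:,0]-x,P[:,1]-y)<.05)&(P[:,2]>.012)&(P[:,2]<.25)
        Q=P[m]; zt=np.percentile(Q[:,2],99.5)
        out=[n,c,len(Q),'ztop',round(zt,4)]
        T=Q[Q[:,2]>zt-.006]; out+=['topface',np.round((T.min(0)+T.max(0))[:2]/2,4),np.round(np.ptp(T,0)[:2],3)]
        bands={'mill':[(.125,.158)],'spice':[(.02,.1)],'salt':[(.02,.068)],'timer':[(.008,.025)]}[n]
        for lo,hi in bands:
            B=Q[(Q[:,2]>lo)&(Q[:,2]<hi)]
            if len(B)>20:
                f=least_squares(lambda p:np.hypot(B[:,0]-p[0],B[:,1]-p[1])-p[2],[x,y,.022],loss='soft_l1',f_scale=.002)
                out+=['circ',len(B),np.round(f.x,4)]
        print(*out)
for c in A:
    P,I=A[c]
    m=(abs(P[:,0]-.473)<.12)&(abs(P[:,1]-.01)<.24)&(P[:,2]>.010)&(P[:,2]<.024)&(I[:,0]>I[:,2]+40)
    Q=P[m]; r=cv2.minAreaRect(Q[:,:2].astype(np.float32)*1000); print(c,'board',r,np.median(Q[:,2]))
    m=(abs(P[:,0]-.45)<.12)&(abs(P[:,1]-.1)<.15)&(P[:,2]>.08)&(P[:,2]<.12)&(I[:,0]>I[:,2]+30)
    Q=P[m]; print('panel',len(Q),cv2.minAreaRect(Q[:,:2].astype(np.float32)*1000),Q[:,2].max())
    im=D[c]['im']; hsv=cv2.cvtColor(im,cv2.COLOR_RGB2HSV)
    for uv in ([(220,293),(251,288),(281,282),(312,275)] if c=='top' else [(257,174),(266,198),(277,224),(288,254)]):
        print(uv,np.round(D[c]['P'][uv[1],uv[0]],3),hsv[uv[1],uv[0]])
    print('wood',hsv[(296,204) if c=='top' else (250,308)])
E
python3 - <<'E'
import cv2
im=cv2.imread('pics/top0.png')[220:330,170:470]
cv2.imwrite('pics/topc.png',cv2.resize(im,None,fx=2.6,fy=2.6,interpolation=cv2.INTER_CUBIC))
E
```

```text
side hob [-0.0001  0.0023  0.0046]
side top [-0.004  -0.0013  0.0013]
top hob [0.0012 0.0045 0.0082]
top top [-0.0019  0.0015  0.0047]
mill side 1773 ztop 0.1728 topface [ 0.4522 -0.3013] [0.011 0.011] circ 545 [ 0.4518 -0.3023  0.0205]
mill top 635 ztop 0.1756 topface [ 0.4494 -0.2986] [0.009 0.011] circ 217 [ 0.449  -0.298   0.0216]
spice side 1018 ztop 0.111 topface [ 0.5654 -0.4221] [0.04 0.04] circ 421 [ 0.5654 -0.4208  0.0206]
spice top 419 ztop 0.1138 topface [ 0.5624 -0.4213] [0.038 0.038] circ 165 [ 0.5637 -0.4207  0.0208]
salt side 728 ztop 0.0936 topface [ 0.5938 -0.2984] [0.024 0.026] circ 349 [ 0.5928 -0.2982  0.0193]
salt top 269 ztop 0.0962 topface [ 0.5923 -0.2956] [0.025 0.022] circ 110 [ 0.5913 -0.2975  0.0189]
timer side 1125 ztop 0.0475 topface [ 0.436 -0.414] [0.049 0.05 ] circ 86 [ 0.436  -0.4126  0.0297]
timer top 462 ztop 0.0517 topface [ 0.4365 -0.4121] [0.044 0.045] circ 29 [ 0.4342 -0.4116  0.0279]
side board ((470.8594970703125, 7.5648956298828125), (98.67476654052734, 348.759765625), 10.997440338134766) 0.01730253300055129
panel 418 ((437.403564453125, 177.78663635253906), (99.40550231933594, 15.051356315612793), 10.632012367248535) 0.10232984994229177
(257, 174) [0.449 0.126 0.017] [ 22 108 251]
(266, 198) [0.463 0.05  0.018] [ 22 106 252]
(277, 224) [ 0.48  -0.025  0.017] [ 22 108 250]
(288, 254) [ 0.494 -0.106  0.019] [ 23 104 253]
wood [ 15 149 227]
top board ((468.0135498046875, 11.68548583984375), (96.95146179199219, 340.30462646484375), 10.907258033752441) 0.019432012817391042
panel 282 ((435.76080322265625, 179.41140747070312), (98.0393295288086, 13.432779312133789), 11.283622741699219) 0.10545350764758377
(220, 293) [0.446 0.127 0.023] [ 25  85 254]
(251, 288) [0.46 0.05 0.02] [ 25  84 254]
(281, 282) [ 0.476 -0.026  0.021] [ 26  84 254]
(312, 275) [ 0.494 -0.103  0.02 ] [ 25  86 254]
wood [ 19 136 248]
```

View pics/topc.png

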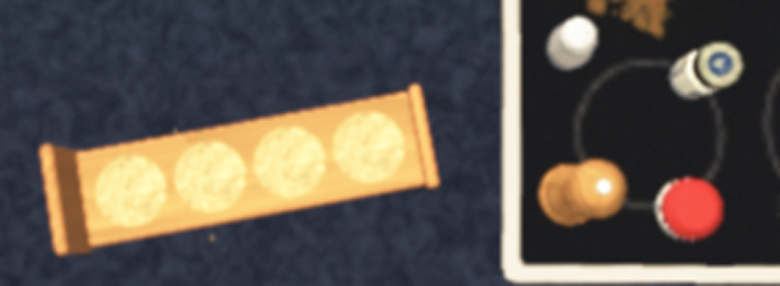

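Call:
{"method": "move_arm", "body": {
  "xyz": [
    [-2.6,-2.7,-0.5],
    [-2.6,-2.7,-0.5],
    [-2.6,-2.7,-0.5],
    [-2.6,-2.7,-0.5],
    [-2.6,-2.7,-0.5],
    [-2.6,-2.7,-0.5],
    [-2.6,-2.7,-0.5],
    [-2.6,-2.7,-0.5]
  ],
  "angular": [
    [0,0,0],
    [0,0,0],
    [0,0,0],
    [0,0,0],
    [0,0,0],
    [0,0,0],
    [0,0,0],
    [0,0,0]
  ],
  "claw": 8.54
}}

```text
clock: 2.3
tcp_pos: [0.3618, 0.2811, 0.2937]
eef_rot: [180.0, 0.0, 155.0]
force: [1.1, 0.5, -0.0]
gripper_width: 0.0853
gripper_force: 0.0
```

Call:
{"method": "move_arm", "body": {
  "xyz": [
    [-2.6,-2.7,-0.5],
    [-2.6,-2.7,-0.5],
    [-2.6,-2.7,-0.5],
    [-2.6,-2.7,-0.5],
    [-2.6,-2.7,-0.5],
    [-2.6,-2.7,-0.5],
    [-2.6,-2.7,-0.5],
    [-2.6,-2.7,-0.5]
  ],
  "angular": [
    [0,0,0],
    [0,0,0],
    [0,0,0],
    [0,0,0],
    [0,0,0],
    [0,0,0],
    [0,0,0],
    [0,0,0]
  ]
}}

```text
clock: 3.1
tcp_pos: [0.4588, -0.0026, 0.3338]
eef_rot: [180.0, 0.0, 155.0]
force: [-0.2, 0.0, 0.3]
gripper_width: 0.0855
gripper_force: 0.0
```

Call:
{"method": "move_arm", "body": {
  "xyz": [
    [0,0,0],
    [0,0,0]
  ],
  "angular": [
    [0,0,0],
    [0,0,0]
  ]
}}

```text
clock: 3.3
tcp_pos: [0.4586, -0.0017, 0.3333]
eef_rot: [180.0, -0.0, 154.9]
force: [1.1, 0.5, -0.2]
gripper_width: 0.0853
gripper_force: 0.0
```

```bash
cat >> h.py <<'E'
def to_plane(ci,uv,z):
    o,r=ray(ci,uv); return (o+r*(z-o[2])/r[2])
def pads(ci,P,im,z=.018):
    hsv=cv2.cvtColor(im,cv2.COLOR_RGB2HSV)
    m=(abs(P[...,0]-.47)<.1)&(abs(P[...,1]-.01)<.16)&(abs(P[...,2]-.018)<.012)
    s=hsv[...,1].astype(float); t,_=cv2.threshold(hsv[...,1][m].reshape(-1,1),0,255,cv2.THRESH_OTSU)
    b=(m&(s<t)&(hsv[...,0]>8)&(hsv[...,0]<40)).astype(np.uint8)
    b=cv2.morphologyEx(b,cv2.MORPH_CLOSE,np.ones((3,3))); b=cv2.morphologyEx(b,cv2.MORPH_OPEN,np.ones((7,7)))
    n,l,st,c=cv2.connectedComponentsWithStats(b)
    out=[]
    for i in range(1,n):
        if st[i,4]>150:
            e=max(cv2.findContours((l==i).astype(np.uint8),0,1)[0],key=len)
            h=cv2.convexHull(e)[:,0].astype(float)
            w=np.array([to_plane(ci,p,z)[:2] for p in h])
            cc,r=cv2.minEnclosingCircle((w*1000).astype(np.float32)); out.append((*np.round(cc,1),round(r,1),np.round(to_plane(ci,c[i],z)[:2]*1000,1)))
    return out
E
python3 - <<'E'
from h import *
for c in ['side','top']:
    D=np.load(c+'0.npz'); print(c,*pads(imaging.camera_info(c),D['P'],D['im']),sep='\n')
ci,im,d=snap('wrist','wrist1'); P=cloud(ci,d); print('wrist',*pads(ci,P,im),sep='\n')
m=(np.abs(P[...,0]-.6)<.03)&(np.abs(P[...,1]-.05)<.03); print(np.median(P[m][:,2]))
m=(np.abs(P[...,0]-.47)<.015)&(np.abs(P[...,1]-.01)<.02); print(np.median(P[m][:,2]))
E
```

```text
side
(np.float64(448.0), np.float64(126.5), 34.1, array([448.2, 125.8]))
(np.float64(463.2), np.float64(50.2), 34.2, array([463.3,  49.5]))
(np.float64(478.9), np.float64(-26.2), 34.3, array([478.1, -26.8]))
(np.float64(494.1), np.float64(-102.6), 34.5, array([ 493.4, -103.5]))
top
(np.float64(492.2), np.float64(-101.7), 34.5, array([ 491.5, -101.9]))
(np.float64(476.1), np.float64(-25.4), 34.2, array([475.8, -25.6]))
(np.float64(461.2), np.float64(51.0), 34.1, array([460.8,  51.1]))
(np.float64(446.0), np.float64(128.0), 34.2, array([446.3, 128. ]))
wrist
(np.float64(447.1), np.float64(128.7), 34.1, array([446.5, 129.1]))
(np.float64(462.3), np.float64(52.2), 34.0, array([461.7,  52.5]))
(np.float64(477.5), np.float64(-24.5), 34.2, array([476.8, -24.1]))
(np.float64(492.5), np.float64(-101.1), 34.1, array([ 492. , -100.8]))
0.0002829251383329179
0.01918476626296811
```

View pics/wrist1.png

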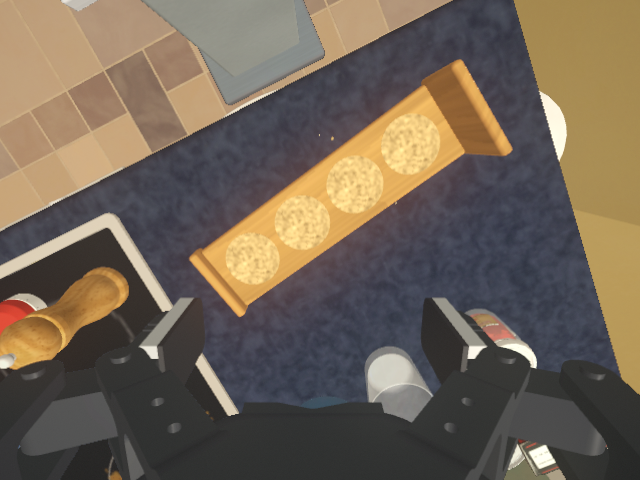

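The wrist view shows the tall panel at (468,110), with pads at (410,143), (355,184), (302,222) and (252,259). All three cameras agree within 2 mm. Next: the timer.

Call:
{"method": "move_arm", "body": {
  "xyz": [
    [-1.53,-3.81,0],
    [-1.53,-3.81,0],
    [-1.53,-3.81,0],
    [-1.53,-3.81,0],
    [-1.53,-3.81,0],
    [-1.53,-3.81,0],
    [-1.53,-3.81,0],
    [-1.53,-3.81,0]
  ],
  "angular": [
    [0,0,0],
    [0,0,0],
    [0,0,0],
    [0,0,0],
    [0,0,0],
    [0,0,0],
    [0,0,0],
    [0,0,0]
  ]
}}

```text
clock: 4.15
tcp_pos: [0.4412, -0.3288, 0.3332]
eef_rot: [179.9, -0.0, 155.2]
force: [0.2, -0.0, -0.4]
gripper_width: 0.0855
gripper_force: 0.0
```

Call:
{"method": "move_arm", "body": {
  "xyz": [
    [-1.53,-3.81,0],
    [-1.53,-3.81,0],
    [0,0,3],
    [0,0,4],
    [0,0,4],
    [0,0,4],
    [0,0,3],
    [0,0,0]
  ],
  "angular": [
    [0,0,0],
    [0,0,0],
    [0,0,0],
    [0,0,0],
    [0,0,0],
    [0,0,0],
    [0,0,0],
    [0,0,0]
  ]
}}

```text
clock: 4.95
tcp_pos: [0.4355, -0.4074, 0.1491]
eef_rot: [179.8, -0.4, 155.1]
force: [-0.6, 1.3, -1.2]
gripper_width: 0.0853
gripper_force: 0.0
```

```bash
python3 - <<'E'
from h import *
from scipy.optimize import least_squares
s=env.state(); print(s['tcp_pos'],s['eef_rot'])
ci,im,d=snap('wrist','wrist2'); P=cloud(ci,d); Q=P.reshape(-1,3)
t=nets.spot_in('egg_timer','wrist'); print(t[:1])
hsv=cv2.cvtColor(im,cv2.COLOR_RGB2HSV); red=((hsv[...,0]<6)|(hsv[...,0]>174))&(hsv[...,1]>150)
R=P[red&(d>0)]; R=R[(np.hypot(R[:,0]-.4355,R[:,1]+.412)<.05)]
print(len(R),R.min(0),R.max(0),(R.min(0)+R.max(0))/2)
m=(np.hypot(Q[:,0]-.4355,Q[:,1]+.412)<.06)&(np.hypot(Q[:,0]-.4355,Q[:,1]+.412)>.04); print('hob',np.percentile(Q[m,2],[5,20,50]))
E
```

```text
[ 0.43547191 -0.40743326  0.14914906] [179.80338247  -0.439943   155.11650673]
[{'uv': [302.7, 248.1], 'score': 0.72}]
5542 [ 0.40662971 -0.4393229   0.02536214] [ 0.46250025 -0.38301353  0.04850814] [ 0.43456498 -0.41116821  0.03693514]
hob [0.00285573 0.00375096 0.17870701]
```

View pics/wrist2.png

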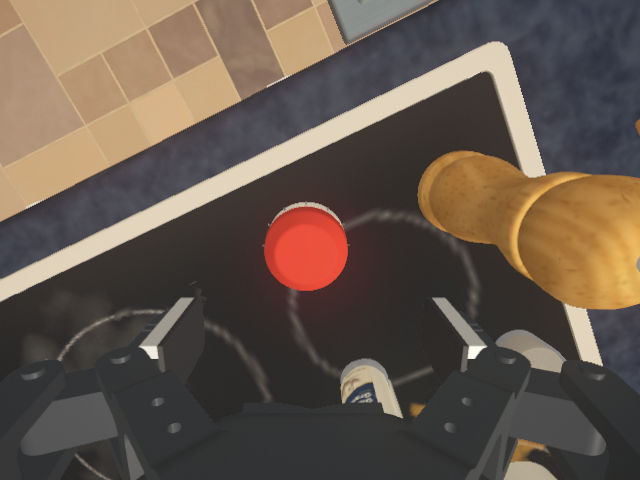

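The timer's red top is at (306,248), midway between the fingers, and the mill is clear at the right. Hob height measures about 3.5 mm. Descending.

Call:
{"method": "move_arm", "body": {
  "xyz": [
    [0,0,3],
    [0,0,3],
    [0,0,2.5],
    [0,0,1],
    [0,0,0.8],
    [0,0,0.7],
    [0,0,0.6],
    [0,0,0.3]
  ],
  "angular": [
    [0,0,0],
    [0,0,0],
    [0,0,0],
    [0,0,0],
    [0,0,0],
    [0,0,0],
    [0,0,0],
    [0,0,0]
  ]
}}

```text
clock: 5.85
tcp_pos: [0.4363, -0.4113, 0.0345]
eef_rot: [-180.0, 0.0, 155.0]
force: [-0.4, -0.5, 0.5]
gripper_width: 0.0855
gripper_force: 0.0
```

Call:
{"method": "move_arm", "body": {
  "xyz": [
    [0,0,0],
    [0,0,0]
  ],
  "angular": [
    [0,0,0],
    [0,0,0]
  ]
}}

```text
clock: 6.05
tcp_pos: [0.4362, -0.4113, 0.0346]
eef_rot: [-180.0, 0.0, 155.0]
force: [-0.2, -0.2, -0.9]
gripper_width: 0.0856
gripper_force: 0.0
```

Call:
{"method": "move_arm", "body": {
  "xyz": [
    [0,0,0.4],
    [0,0,0],
    [0,0,0],
    [0,0,0],
    [0,0,0],
    [0,0,0],
    [0,0,0],
    [0,0,0]
  ],
  "angular": [
    [0,0,0],
    [0,0,0],
    [0,0,0],
    [0,0,0],
    [0,0,0],
    [0,0,0],
    [0,0,0],
    [0,0,0]
  ],
  "claw": 4
}}

```text
clock: 6.85
tcp_pos: [0.4361, -0.411, 0.0307]
eef_rot: [180.0, 0.0, 155.0]
force: [-0.4, 1.4, 6.5]
gripper_width: 0.0543
gripper_force: 64.0
```

Call:
{"method": "move_arm", "body": {
  "xyz": [
    [0,0,0],
    [0,0,-0.5],
    [0,0,-1],
    [0,0,-2],
    [0,0,-2],
    [0,0,-2],
    [0,0,-2],
    [0,0,-1.5]
  ],
  "angular": [
    [0,0,0],
    [0,0,0],
    [0,0,0],
    [0,0,0],
    [0,0,0],
    [0,0,0],
    [0,0,0],
    [0,0,0]
  ]
}}

```text
clock: 7.65
tcp_pos: [0.4362, -0.4114, 0.1423]
eef_rot: [-180.0, 0.1, 155.0]
force: [0.5, -0.1, -0.4]
gripper_width: 0.0545
gripper_force: 63.5
```

```bash
cat >> h.py <<'E'
def plan(x,y,z,yaw=None):
    s=env.state(); p=s['tcp_pos']; w=np.radians(s['eef_rot'][2]); d=np.array([x,y,z])-p
    c,sn=np.cos(w),np.sin(w)
    print('tcp',np.round(p,4),'rot',np.round(s['eef_rot'],2),'tool cm',np.round([100*(c*d[0]+sn*d[1]),100*(sn*d[0]-c*d[1]),-100*d[2]],2),'gw',round(s['gripper_width'],4), 'q7',s['qpos'][6])
E
python3 - <<'E'
from h import *
s=env.state(); print(s['gripper_width'],s['gripper_force'],s['tcp_pos'])
ci,im,d=snap('wrist','wrist3')
plan(.493,-.102,.2)
E
```

```text
0.054538282537191535 63.49669852032093 [ 0.4362039  -0.41142342  0.14227101]
tcp [ 0.4369 -0.4123  0.1444] rot [-179.91    0.26  154.96] tool cm [ 8.05 30.48 -5.56] gw 0.0544 q7 114.32912712922477
```

View pics/wrist3.png

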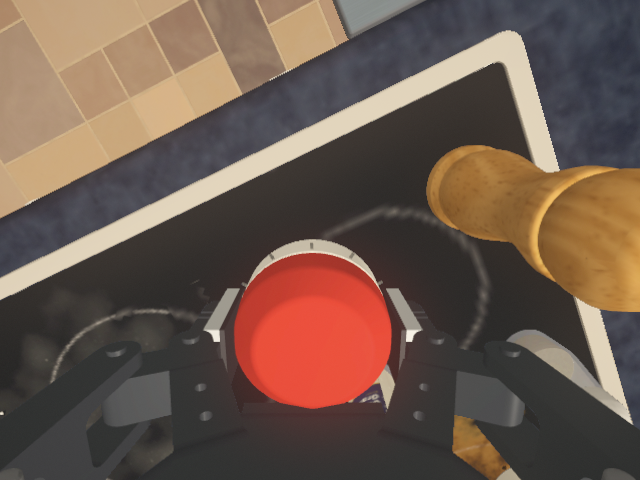

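The timer sits in the grip, with its red top at (313,330) between the pads. I'm raising it well above the mill before carrying it over.

Call:
{"method": "move_arm", "body": {
  "xyz": [
    [0,0,-2],
    [0,0,-3],
    [0,0,-3],
    [0,0,-3],
    [0,0,-1],
    [0,0,0]
  ],
  "angular": [
    [0,0,0],
    [0,0,0],
    [0,0,0],
    [0,0,0],
    [0,0,0],
    [0,0,0]
  ]
}}

```text
clock: 8.3
tcp_pos: [0.4364, -0.4115, 0.2615]
eef_rot: [-180.0, 0.2, 155.0]
force: [0.3, -0.2, -1.5]
gripper_width: 0.0547
gripper_force: 63.7
```

Call:
{"method": "move_arm", "body": {
  "xyz": [
    [0.8,3,0],
    [1.1,4.2,0],
    [1.1,4.2,0],
    [1.1,4.2,0],
    [1.1,4.2,0],
    [1.1,4.2,0],
    [1.1,4,0],
    [0.7,2.5,0]
  ],
  "angular": [
    [0,0,0],
    [0,0,0],
    [0,0,0],
    [0,0,0],
    [0,0,0],
    [0,0,0],
    [0,0,0],
    [0,0,0]
  ]
}}

```text
clock: 9.1
tcp_pos: [0.4912, -0.0965, 0.2584]
eef_rot: [180.0, -0.2, 155.2]
force: [0.8, -0.2, -1.3]
gripper_width: 0.0547
gripper_force: 63.7
```

Call:
{"method": "move_arm", "body": {
  "xyz": [
    [0,0,0],
    [0,0,1],
    [0,0,2],
    [0,0,2],
    [0,0,1],
    [0,0,0],
    [0,0,0],
    [0,0,0]
  ],
  "angular": [
    [0,0,7.7],
    [0,0,7.7],
    [0,0,7.7],
    [0,0,7.7],
    [0,0,7.7],
    [0,0,7.7],
    [0,0,7.8],
    [0,0,0]
  ]
}}

```text
clock: 9.9
tcp_pos: [0.4907, -0.1001, 0.1985]
eef_rot: [-179.8, -0.0, 100.9]
force: [-1.0, 0.2, -1.0]
gripper_width: 0.0546
gripper_force: 63.7
```

```bash
cat > t.py <<'E'
from h import *
plan(.493,-.102,.2)
for c in ['side','wrist','top']:
    ci,im,d=snap(c,c+'4'); P=cloud(ci,d)
    hsv=cv2.cvtColor(im,cv2.COLOR_RGB2HSV); red=((hsv[...,0]<6)|(hsv[...,0]>174))&(hsv[...,1]>150)&(d>0)
    R=P[red]; R=R[np.hypot(R[:,0]-.493,R[:,1]+.1)<.06]
    if len(R)<30: print(c,len(R)); continue
    T=R[R[:,2]>np.percentile(R[:,2],50)]
    f=np.linalg.lstsq(np.c_[T[:,:2]-T[:,:2].mean(0),np.ones(len(T))],T[:,2],rcond=None)[0]
    print(c,len(R),R.min(0),R.max(0),'c',((R.min(0)+R.max(0))/2)[:2],'slope',f)
E
python3 t.py
python3 -c "
import cv2
im=cv2.imread('pics/side4.png')[140:320,200:400]
cv2.imwrite('pics/s4c.png',cv2.resize(im,None,fx=3,fy=3,interpolation=2))"
```

```text
tcp [ 0.4907 -0.1001  0.1985] rot [-1.7981e+02 -3.0000e-02  1.0086e+02] tool cm [-0.23  0.19 -0.15] gw 0.0546 q7 31.630694988573723
side 715 [ 0.46608215 -0.13227544  0.19410539] [ 0.5191305  -0.0810684   0.25181702] c [ 0.49260633 -0.10667192] slope [-0.12227578 -0.10635387  0.21337149]
wrist 19348 [ 0.46133482 -0.12620764  0.18647751] [ 0.51870437 -0.07121045  0.25191742] c [ 0.4900196  -0.09870904] slope [-0.00035934  0.00246599  0.21435801]
top 0
```

View pics/s4c.png

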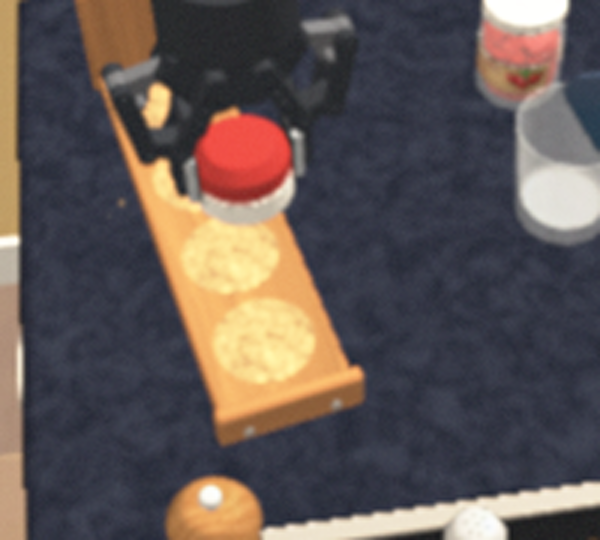

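The side view shows the timer level in the grip, above the row at (243,165) in the crop. The cameras put it within 2 mm of the TCP, so I'm lowering it.

Call:
{"method": "move_arm", "body": {
  "xyz": [
    [-0.2,0.2,2],
    [0,0,3],
    [0,0,3],
    [0,0,3],
    [0,0,2],
    [0,0,1],
    [0,0,0.6],
    [0,0,0.3]
  ],
  "angular": [
    [0,0,0],
    [0,0,0],
    [0,0,0],
    [0,0,0],
    [0,0,0],
    [0,0,0],
    [0,0,0],
    [0,0,0]
  ]
}}

```text
clock: 10.85
tcp_pos: [0.4943, -0.1022, 0.0513]
eef_rot: [180.0, 0.0, 101.0]
force: [0.4, -0.9, -0.1]
gripper_width: 0.0548
gripper_force: 63.7
```

Call:
{"method": "move_arm", "body": {
  "xyz": [
    [0,0,0.1],
    [0,0,0.1],
    [0,0,0],
    [0,0,0]
  ],
  "angular": [
    [0,0,0],
    [0,0,0],
    [0,0,0],
    [0,0,0]
  ]
}}

```text
clock: 11.25
tcp_pos: [0.4943, -0.102, 0.0497]
eef_rot: [180.0, 0.0, 101.0]
force: [1.4, 0.3, -0.9]
gripper_width: 0.0547
gripper_force: 63.7
```

Call:
{"method": "move_arm", "body": {
  "xyz": [
    [0,-0.1,0.2],
    [0,0,0.1],
    [0,0,0.05],
    [0,0,0.05],
    [0,0,0]
  ],
  "angular": [
    [0,0,0],
    [0,0,0],
    [0,0,0],
    [0,0,0],
    [0,0,0]
  ]
}}

```text
clock: 11.75
tcp_pos: [0.493, -0.1023, 0.0452]
eef_rot: [-180.0, -0.0, 101.0]
force: [-0.1, -0.2, -0.5]
gripper_width: 0.0547
gripper_force: 63.7
```

Call:
{"method": "move_arm", "body": {
  "xyz": [
    [0,0,0.05],
    [0,0,0],
    [0,0,0],
    [0,0,0],
    [0,0,0],
    [0,0,0]
  ],
  "angular": [
    [0,0,0],
    [0,0,0],
    [0,0,0],
    [0,0,0],
    [0,0,0],
    [0,0,0]
  ],
  "claw": 8.54
}}

```text
clock: 12.35
tcp_pos: [0.4931, -0.1023, 0.0448]
eef_rot: [180.0, 0.0, 101.0]
force: [0.4, 0.7, -0.1]
gripper_width: 0.0855
gripper_force: 0.0
```

Call:
{"method": "move_arm", "body": {
  "xyz": [
    [0,0,-0.5],
    [0,0,-2],
    [0,0,-4],
    [0,0,-4.5],
    [0,0,-4.5],
    [0,0,-4.5],
    [0,0,-1.5],
    [0,0,0]
  ],
  "angular": [
    [0,0,0],
    [0,0,0],
    [0,0,0],
    [0,0,0],
    [0,0,0],
    [0,0,0],
    [0,0,0],
    [0,0,0]
  ]
}}

```text
clock: 13.15
tcp_pos: [0.4941, -0.1027, 0.2628]
eef_rot: [179.7, 0.1, 101.0]
force: [-0.5, 0.5, -1.0]
gripper_width: 0.0855
gripper_force: 0.0
```

```bash
python3 t.py; python3 -c "
from h import *
plan(.592,-.2965,.26)"
```

```text
tcp [ 0.4941 -0.1027  0.2628] rot [1.7969e+02 9.0000e-02 1.0097e+02] tool cm [ 0.09 -0.09  6.28] gw 0.0855 q7 30.060023906139044
side 544 [ 0.46730854 -0.13248957  0.0395856 ] [ 0.51955902 -0.08643763  0.06292952] c [ 0.49343378 -0.1094636 ] slope [0.00629935 0.00489484 0.06024234]
wrist 2834 [ 0.4643101  -0.12808315  0.04071873] [ 0.51958962 -0.07406742  0.06290462] c [ 0.49194986 -0.10107528] slope [-0.00103892 -0.00195312  0.06074914]
top 0
tcp [ 0.4924 -0.1019  0.2589] rot [-1.7991e+02 -4.0000e-02  1.0098e+02] tool cm [-21.     6.08  -0.11] gw 0.0853 q7 30.0874019314614
```

The timer stands centred on its pad, with its top at 61 mm. Next: the salt shaker.

Call:
{"method": "move_arm", "body": {
  "xyz": [
    [-2,0.6,0],
    [-3.5,1,0],
    [-4,1.2,0],
    [-4,1.2,0],
    [-4,1.1,0],
    [-2.5,0.7,0],
    [-1,0.3,1],
    [0,0,2]
  ],
  "angular": [
    [0,0,0],
    [0,0,0],
    [0,0,0],
    [0,0,0],
    [0,0,0],
    [0,0,0],
    [0,0,0],
    [0,0,0]
  ]
}}

```text
clock: 14.1
tcp_pos: [0.5929, -0.2986, 0.2281]
eef_rot: [-180.0, 0.0, 100.9]
force: [0.1, -0.4, 0.4]
gripper_width: 0.0852
gripper_force: 0.0
```

```bash
cat > o.py <<'E'
import sys
from h import *
from scipy.optimize import least_squares
n,x,y,lo,hi,zt=sys.argv[1],*map(float,sys.argv[2:])
s=env.state(); print(np.round(s['tcp_pos'],4))
ci,im,d=snap('wrist','w_'+n+str(s['clock'])); P=cloud(ci,d)
r=nets.spot_in(n,'wrist')[:1]; print(r, [np.round(P[int(a['uv'][1]),int(a['uv'][0])],4) for a in r])
Q=P[d>0]; Q=Q[np.hypot(Q[:,0]-x,Q[:,1]-y)<.04]
print('hob',np.percentile(Q[:,2],[3,10]))
T=Q[(Q[:,2]<zt)]; z=np.percentile(T[:,2],99.7); T=T[T[:,2]>z-.005]; print('ztop',z,'topface',(T.min(0)+T.max(0))/2,np.ptp(T,0))
B=Q[(Q[:,2]>lo)&(Q[:,2]<hi)]
f=least_squares(lambda p:np.hypot(B[:,0]-p[0],B[:,1]-p[1])-p[2],[x,y,.02],loss='soft_l1',f_scale=.002); print('circ',len(B),f.x)
E
python3 o.py salt .592 -.2965 .02 .068 .105; ls pics | tail -3
```

```text
[ 0.5929 -0.2986  0.2281]
[{'uv': [314.9, 223.6], 'score': 0.65}] [array([ 0.591 , -0.2875,  0.0917])]
hob [0.00334147 0.0596027 ]
ztop 0.09344881653876408 topface [ 0.59389012 -0.29614205  0.09158321] [0.02669664 0.02655458 0.00626829]
circ 702 [ 0.59282923 -0.29717712  0.0194872 ]
wrist2.png
wrist3.png
wrist4.png
```

Call:
{"method": "move_arm", "body": {
  "xyz": [
    [0.15,0,2],
    [0,0,3.5],
    [0,0,4],
    [0,0,3],
    [0,0,2],
    [0,0,1.5],
    [0,0,0.8],
    [0,0,0.3]
  ],
  "angular": [
    [0,0,0],
    [0,0,0],
    [0,0,0],
    [0,0,0],
    [0,0,0],
    [0,0,0],
    [0,0,0],
    [0,0,0]
  ]
}}

```text
clock: 15.0
tcp_pos: [0.5926, -0.2949, 0.0585]
eef_rot: [-180.0, -0.0, 101.0]
force: [-0.7, 0.2, 0.4]
gripper_width: 0.0856
gripper_force: 0.0
```

Call:
{"method": "move_arm", "body": {
  "xyz": [
    [0,0,0],
    [0,0,0],
    [0,0,0],
    [0,0,0],
    [0,0,0],
    [0,0,0],
    [0,0,0],
    [0,0,0]
  ],
  "angular": [
    [0,0,0],
    [0,0,0],
    [0,0,0],
    [0,0,0],
    [0,0,0],
    [0,0,0],
    [0,0,0],
    [0,0,0]
  ],
  "claw": 3
}}

```text
clock: 15.8
tcp_pos: [0.5932, -0.2957, 0.0603]
eef_rot: [179.9, 0.1, 101.0]
force: [-0.1, 0.9, 5.9]
gripper_width: 0.0369
gripper_force: 59.3
```

Call:
{"method": "move_arm", "body": {
  "xyz": [
    [0,0,-0.5],
    [0,0,-1.5],
    [0,0,-3],
    [0,0,-3.5],
    [0,0,-3.5],
    [0,0,-3],
    [0,0,-1.5],
    [0,0,0]
  ],
  "angular": [
    [0,0,0],
    [0,0,0],
    [0,0,0],
    [0,0,0],
    [0,0,0],
    [0,0,0],
    [0,0,0],
    [0,0,0]
  ]
}}

```text
clock: 16.6
tcp_pos: [0.5935, -0.2962, 0.2277]
eef_rot: [179.7, 0.2, 101.0]
force: [0.1, 0.2, -1.4]
gripper_width: 0.037
gripper_force: 59.6
```

```bash
python3 -c "
from h import *
plan(.4775,-.025,.22)"
```

```text
tcp [ 0.5935 -0.2962  0.2277] rot [179.74   0.2  100.96] tool cm [28.83 -6.23  0.77] gw 0.037 q7 48.00139786006021
```

Call:
{"method": "move_arm", "body": {
  "xyz": [
    [2.6,-0.5,0],
    [3.8,-0.8,0],
    [4.2,-1,0],
    [4.2,-1,0],
    [4.2,-1,0],
    [4.2,-0.9,0],
    [3.4,-0.7,0],
    [2.2,-0.3,0]
  ],
  "angular": [
    [0,0,0],
    [0,0,0],
    [0,0,0],
    [0,0,0],
    [0,0,0],
    [0,0,0],
    [0,0,0],
    [0,0,0]
  ]
}}

```text
clock: 17.4
tcp_pos: [0.4749, -0.0216, 0.2231]
eef_rot: [-179.9, -0.1, 101.1]
force: [0.5, -0.1, -1.8]
gripper_width: 0.037
gripper_force: 59.6
```

Call:
{"method": "move_arm", "body": {
  "xyz": [
    [0,0,0],
    [0,0,0],
    [0,0,0]
  ],
  "angular": [
    [0,0,0],
    [0,0,0],
    [0,0,0]
  ]
}}

```text
clock: 17.7
tcp_pos: [0.4771, -0.0255, 0.2237]
eef_rot: [-180.0, 0.0, 100.9]
force: [-0.3, -0.5, -2.1]
gripper_width: 0.0365
gripper_force: 59.6
```

```bash
cat > s.py <<'E'
import sys
from h import *
plan(*map(float,sys.argv[1:4]))
x,y,z0,z1=map(float,sys.argv[1:3]+sys.argv[4:6])
for c in ['side','wrist']:
    ci,im,d=snap(c,f'{c}_{z0}'); P=cloud(ci,d); Q=P[d>0]; Q=Q[(np.hypot(Q[:,0]-x,Q[:,1]-y)<.035)&(Q[:,2]>z0)&(Q[:,2]<z1)]
    if len(Q)<30: print(c,len(Q)); continue
    z=Q[:,2].min(); print(c,len(Q),'zmin',np.round(np.percentile(Q[:,2],[0,1,5]),4))
    for a in np.arange(z0,z1,.02):
        S=Q[(Q[:,2]>=a)&(Q[:,2]<a+.02)]
        if len(S)>10: print(round(a,3),len(S),np.round((S.min(0)+S.max(0))[:2]/2,4),np.round(np.ptp(S,0)[:2],3))
E
python3 s.py .4775 -.025 .0735 .15 .27
python3 -c "
import cv2
im=cv2.imread('pics/side_0.15.png')[110:310,200:400]
cv2.imwrite('pics/s5c.png',cv2.resize(im,None,fx=3,fy=3,interpolation=2))"
```

```text
tcp [ 0.4771 -0.0255  0.2237] rot [-1.7999e+02  4.0000e-02  1.0090e+02] tool cm [ 0.04  0.05 15.02] gw 0.0365 q7 22.332600435492985
side 1365 zmin [0.1646 0.1698 0.1778]
0.15 17 [ 0.4763 -0.0415] [0.035 0.014]
0.17 141 [ 0.4771 -0.0421] [0.04 0.02]
0.19 230 [ 0.4802 -0.0387] [0.056 0.026]
0.21 341 [ 0.4772 -0.0358] [0.065 0.027]
0.23 335 [ 0.479 -0.03 ] [0.066 0.033]
0.25 301 [ 0.4772 -0.0319] [0.069 0.033]
wrist 22327 zmin [0.1691 0.1817 0.2013]
0.17 428 [ 0.4727 -0.0128] [0.033 0.015]
0.19 1750 [ 0.4757 -0.0146] [0.058 0.019]
0.21 4775 [ 0.475  -0.0229] [0.063 0.032]
0.23 6937 [ 0.4764 -0.0232] [0.067 0.034]
0.25 8432 [ 0.4775 -0.0195] [0.07  0.032]
```

View pics/s5c.png

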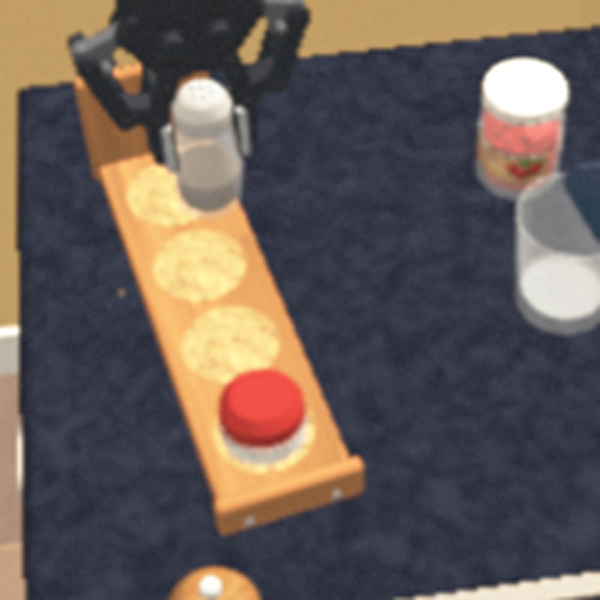

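The crop shows the timer on its end pad at (262,415) and the shaker held upright at (208,150). Lowering onto the third pad.

Call:
{"method": "move_arm", "body": {
  "xyz": [
    [0,0,2],
    [0,0,3],
    [0,0,3.5],
    [0,0,2.5],
    [0,0,1.5],
    [0,0,1],
    [0,0,0.6],
    [0,0,0.3]
  ],
  "angular": [
    [0,0,0],
    [0,0,0],
    [0,0,0],
    [0,0,0],
    [0,0,0],
    [0,0,0],
    [0,0,0],
    [0,0,0]
  ]
}}

```text
clock: 18.6
tcp_pos: [0.4772, -0.0248, 0.0796]
eef_rot: [180.0, 0.0, 100.9]
force: [0.4, -0.3, -0.9]
gripper_width: 0.0368
gripper_force: 59.6
```

Call:
{"method": "move_arm", "body": {
  "xyz": [
    [0,0,0.2],
    [0,0,0.1],
    [0,0,0],
    [0,0,0],
    [0,0,0]
  ],
  "angular": [
    [0,0,0],
    [0,0,0],
    [0,0,0],
    [0,0,0],
    [0,0,0]
  ]
}}

```text
clock: 19.1
tcp_pos: [0.4771, -0.0243, 0.0771]
eef_rot: [180.0, 0.0, 101.0]
force: [-0.7, 0.6, -0.3]
gripper_width: 0.0369
gripper_force: 59.6
```

Call:
{"method": "move_arm", "body": {
  "xyz": [
    [0,0,0.1],
    [0,0,0.1],
    [0,0,0.1],
    [0,0,0.0],
    [0,0,0]
  ],
  "angular": [
    [0,0,0],
    [0,0,0],
    [0,0,0],
    [0,0,0],
    [0,0,0]
  ]
}}

```text
clock: 19.6
tcp_pos: [0.477, -0.0244, 0.0747]
eef_rot: [179.9, -0.0, 101.0]
force: [-3.5, 0.5, 13.1]
gripper_width: 0.0369
gripper_force: 62.0
```

Contact, at 13 N upward. Release.

Call:
{"method": "move_arm", "body": {
  "xyz": [
    [0,0,-0.05],
    [0,0,0],
    [0,0,0],
    [0,0,0],
    [0,0,0],
    [0,0,0]
  ],
  "angular": [
    [0,0,0],
    [0,0,0],
    [0,0,0],
    [0,0,0],
    [0,0,0],
    [0,0,0]
  ],
  "claw": 8.54
}}

```text
clock: 20.2
tcp_pos: [0.4769, -0.0244, 0.0742]
eef_rot: [-180.0, 0.0, 101.0]
force: [-0.0, -0.7, 0.2]
gripper_width: 0.0852
gripper_force: 0.0
```

Call:
{"method": "move_arm", "body": {
  "xyz": [
    [0,0,-1],
    [0,0,-3],
    [0,0,-4],
    [0,0,-4.5],
    [0,0,-4.5],
    [0,0,-1.5],
    [0,0,0],
    [0,0,0]
  ],
  "angular": [
    [0,0,0],
    [0,0,0],
    [0,0,0],
    [0,0,0],
    [0,0,0],
    [0,0,0],
    [0,0,0],
    [0,0,0]
  ]
}}

```text
clock: 21.0
tcp_pos: [0.4765, -0.0243, 0.2594]
eef_rot: [180.0, -0.0, 101.0]
force: [0.2, -0.3, 0.1]
gripper_width: 0.0856
gripper_force: 0.0
```

```bash
python3 o.py salt .4775 -.025 .035 .085 .13; python3 -c "
from h import *
plan(.5645,-.421,.26)"
```

```text
[ 0.4765 -0.0243  0.2594]
[{'uv': [315.4, 224.4], 'score': 0.8}] [array([ 0.4765, -0.0174,  0.1052])]
hob [0.0183578  0.09344883]
ztop 0.10803253912182964 topface [ 0.47769282 -0.02537083  0.10581769] [0.02645138 0.02605966 0.00556446]
circ 638 [ 0.4769318  -0.02589676  0.01940715]
tcp [ 0.4761 -0.0243  0.2583] rot [-1.7987e+02 -2.0000e-02  1.0097e+02] tool cm [-40.63   1.12  -0.17] gw 0.0857 q7 21.149578045141766
```

Call:
{"method": "move_arm", "body": {
  "xyz": [
    [-3,0.1,0],
    [-4.2,0.1,0],
    [-4.5,0.1,0],
    [-4.5,0.1,0],
    [-4.5,0.1,0],
    [-4.5,0.1,0],
    [-4.5,0.1,0],
    [-4.5,0.1,0]
  ],
  "angular": [
    [0,0,0],
    [0,0,0],
    [0,0,0],
    [0,0,0],
    [0,0,0],
    [0,0,0],
    [0,0,0],
    [0,0,0]
  ]
}}

```text
clock: 21.9
tcp_pos: [0.5496, -0.3601, 0.2573]
eef_rot: [-179.9, -0.1, 101.0]
force: [0.7, 0.3, 0.6]
gripper_width: 0.0857
gripper_force: 0.0
```

Call:
{"method": "move_arm", "body": {
  "xyz": [
    [-4,0.2,0],
    [-2.4,0.1,0],
    [0,0,1],
    [0,0,1],
    [0,0,0],
    [0,0,0]
  ],
  "angular": [
    [0,0,0],
    [0,0,0],
    [0,0,0],
    [0,0,0],
    [0,0,0],
    [0,0,0]
  ]
}}

```text
clock: 22.5
tcp_pos: [0.5652, -0.4191, 0.2387]
eef_rot: [-180.0, -0.1, 101.1]
force: [0.4, -0.5, 0.6]
gripper_width: 0.0852
gripper_force: 0.0
```

```bash
python3 o.py spice1 .5645 -.421 .03 .085 .13; python3 -c "
from h import *
plan(.564,-.4205,.08)"
```

```text
[ 0.5652 -0.4191  0.2387]
[{'uv': [313.9, 233.6], 'score': 0.71}] [array([ 0.5637, -0.4136,  0.1085])]
hob [0.00343334 0.10802194]
ztop 0.11057280386313212 topface [ 0.56484482 -0.41983485  0.10855959] [0.03962015 0.03989068 0.00589688]
circ 443 [ 0.56496479 -0.42031704  0.02083754]
tcp [ 0.5655 -0.4198  0.2398] rot [1.7996e+02 1.0000e-02 1.0105e+02] tool cm [-0.04 -0.16 15.98] gw 0.0856 q7 58.92604677727189
```

Call:
{"method": "move_arm", "body": {
  "xyz": [
    [0,0,2],
    [0,0,3.5],
    [0,0,4],
    [0,0,3],
    [0,0,1.5],
    [0,0,1],
    [0,0,0.6],
    [0,0,0.3]
  ],
  "angular": [
    [0,0,0],
    [0,0,0],
    [0,0,0],
    [0,0,0],
    [0,0,0],
    [0,0,0],
    [0,0,0],
    [0,0,0]
  ]
}}

```text
clock: 23.4
tcp_pos: [0.5655, -0.4213, 0.0811]
eef_rot: [179.9, 0.1, 101.0]
force: [0.2, 0.3, -0.8]
gripper_width: 0.0859
gripper_force: 0.0
```

Call:
{"method": "move_arm", "body": {
  "xyz": [
    [0,0,0],
    [0,0,0],
    [0,0,0],
    [0,0,0],
    [0,0,0],
    [0,0,0],
    [0,0,0],
    [0,0,0]
  ],
  "angular": [
    [0,0,0],
    [0,0,0],
    [0,0,0],
    [0,0,0],
    [0,0,0],
    [0,0,0],
    [0,0,0],
    [0,0,0]
  ],
  "claw": 3
}}

```text
clock: 24.2
tcp_pos: [0.5655, -0.4213, 0.0813]
eef_rot: [179.9, 0.1, 101.0]
force: [-0.4, 0.4, 5.9]
gripper_width: 0.0399
gripper_force: 60.4
```

Call:
{"method": "move_arm", "body": {
  "xyz": [
    [0,0,-0.5],
    [0,0,-1.5],
    [0,0,-3],
    [0,0,-4],
    [0,0,-4.5],
    [0,0,-4],
    [0,0,-2.5],
    [0,0,0]
  ],
  "angular": [
    [0,0,0],
    [0,0,0],
    [0,0,0],
    [0,0,0],
    [0,0,0],
    [0,0,0],
    [0,0,0],
    [0,0,0]
  ]
}}

```text
clock: 25.0
tcp_pos: [0.5656, -0.4223, 0.2862]
eef_rot: [179.7, 0.4, 101.0]
force: [-0.2, -0.8, -1.9]
gripper_width: 0.0398
gripper_force: 60.5
```

```bash
python3 -c "
from h import *
plan(.462,.051,.28)"
```

```text
tcp [ 0.5656 -0.4223  0.2862] rot [179.71   0.37 100.95] tool cm [48.44 -1.18  0.62] gw 0.0398 q7 58.125095721338774
```

Call:
{"method": "move_arm", "body": {
  "xyz": [
    [2.5,-0.1,0],
    [4,-0.1,0],
    [4.3,-0.1,0],
    [4.3,-0.1,0],
    [4.3,-0.1,0],
    [4.3,-0.1,0],
    [4.3,-0.1,0],
    [4.3,-0.1,0]
  ],
  "angular": [
    [0,0,0],
    [0,0,0],
    [0,0,0],
    [0,0,0],
    [0,0,0],
    [0,0,0],
    [0,0,0],
    [0,0,0]
  ]
}}

```text
clock: 25.8
tcp_pos: [0.4944, -0.1035, 0.2799]
eef_rot: [-179.9, -0.0, 101.0]
force: [1.2, 0.8, -0.4]
gripper_width: 0.0399
gripper_force: 60.6
```

Call:
{"method": "move_arm", "body": {
  "xyz": [
    [4.3,-0.1,0],
    [4.3,-0.1,0],
    [4.3,-0.1,0],
    [3.3,-0.1,0],
    [0,0,1],
    [0,0,1],
    [0,0,0],
    [0,0,0]
  ],
  "angular": [
    [0,0,0],
    [0,0,0],
    [0,0,0],
    [0,0,0],
    [0,0,0],
    [0,0,0],
    [0,0,0],
    [0,0,0]
  ]
}}

```text
clock: 26.6
tcp_pos: [0.4608, 0.0515, 0.26]
eef_rot: [-179.9, 0.0, 100.8]
force: [-0.4, -1.0, -1.7]
gripper_width: 0.0395
gripper_force: 60.6
```

```bash
python3 s.py .462 .051 .0958 .17 .30
```

```text
tcp [0.4608 0.0515 0.26  ] rot [-1.7993e+02  4.0000e-02  1.0082e+02] tool cm [-0.07  0.11 16.42] gw 0.0395 q7 10.566503448204442
side 1587 zmin [0.1812 0.1843 0.192 ]
0.17 61 [0.4614 0.04  ] [0.039 0.02 ]
0.19 175 [0.4611 0.0389] [0.041 0.023]
0.21 183 [0.4609 0.0395] [0.042 0.02 ]
0.23 236 [0.4622 0.0402] [0.063 0.024]
0.25 330 [0.4617 0.0413] [0.067 0.023]
0.27 513 [0.4627 0.05  ] [0.069 0.044]
0.29 89 [0.4616 0.047 ] [0.069 0.032]
wrist 24086 zmin [0.1834 0.1976 0.2238]
0.17 101 [0.4584 0.0666] [0.033 0.012]
0.19 541 [0.4588 0.0658] [0.037 0.017]
0.21 860 [0.4587 0.0658] [0.038 0.017]
0.23 1746 [0.4594 0.0634] [0.064 0.022]
0.25 3430 [0.4597 0.0631] [0.065 0.022]
0.27 15720 [0.4605 0.0556] [0.067 0.037]
0.29 1688 [0.4623 0.0615] [0.069 0.018]
```

Call:
{"method": "move_arm", "body": {
  "xyz": [
    [-0.1,0.1,2],
    [0,0,3.5],
    [0,0,4],
    [0,0,3],
    [0,0,1.5],
    [0,0,1],
    [0,0,0.6],
    [0,0,0.3]
  ],
  "angular": [
    [0,0,0],
    [0,0,0],
    [0,0,0],
    [0,0,0],
    [0,0,0],
    [0,0,0],
    [0,0,0],
    [0,0,0]
  ]
}}

```text
clock: 27.5
tcp_pos: [0.4626, 0.0519, 0.1014]
eef_rot: [180.0, 0.0, 100.9]
force: [-0.1, 0.3, -0.9]
gripper_width: 0.0396
gripper_force: 60.7
```

Call:
{"method": "move_arm", "body": {
  "xyz": [
    [0,0,0.1],
    [0,0,0.1],
    [0,0,0.05],
    [0,0,0],
    [0,0,0]
  ],
  "angular": [
    [0,0,0],
    [0,0,0],
    [0,0,0],
    [0,0,0],
    [0,0,0]
  ]
}}

```text
clock: 28.0
tcp_pos: [0.4622, 0.0523, 0.099]
eef_rot: [180.0, -0.0, 101.0]
force: [-0.2, 0.0, -1.6]
gripper_width: 0.0398
gripper_force: 60.7
```

Call:
{"method": "move_arm", "body": {
  "xyz": [
    [-0.1,0,0.1],
    [0,0,0.1],
    [0,0,0.08],
    [0,0,0],
    [0,0,0]
  ],
  "angular": [
    [0,0,0],
    [0,0,0],
    [0,0,0],
    [0,0,0],
    [0,0,0]
  ]
}}

```text
clock: 28.5
tcp_pos: [0.4623, 0.0512, 0.0959]
eef_rot: [-180.0, 0.0, 101.0]
force: [-0.3, 0.3, -0.6]
gripper_width: 0.0396
gripper_force: 60.7
```

Call:
{"method": "move_arm", "body": {
  "xyz": [
    [0,0,0.07],
    [0,0,0]
  ],
  "angular": [
    [0,0,0],
    [0,0,0]
  ]
}}

```text
clock: 28.7
tcp_pos: [0.4623, 0.0512, 0.0957]
eef_rot: [180.0, -0.0, 101.0]
force: [-1.3, -0.6, 5.7]
gripper_width: 0.0398
gripper_force: 61.4
```

Call:
{"method": "move_arm", "body": {
  "xyz": [
    [0,0,0],
    [0,0,0],
    [0,0,0],
    [0,0,0],
    [0,0,0],
    [0,0,0]
  ],
  "angular": [
    [0,0,0],
    [0,0,0],
    [0,0,0],
    [0,0,0],
    [0,0,0],
    [0,0,0]
  ],
  "claw": 8.54
}}

```text
clock: 29.3
tcp_pos: [0.4623, 0.0512, 0.0952]
eef_rot: [-180.0, 0.0, 101.0]
force: [0.5, -0.6, -0.4]
gripper_width: 0.085
gripper_force: 0.0
```

Call:
{"method": "move_arm", "body": {
  "xyz": [
    [0,0,-1],
    [0,0,-3],
    [0,0,-4],
    [0,0,-4.5],
    [0,0,-4.5],
    [0,0,-2],
    [0,0,0],
    [0,0,0]
  ],
  "angular": [
    [0,0,0],
    [0,0,0],
    [0,0,0],
    [0,0,0],
    [0,0,0],
    [0,0,0],
    [0,0,0],
    [0,0,0]
  ]
}}

```text
clock: 30.1
tcp_pos: [0.462, 0.0512, 0.2856]
eef_rot: [180.0, -0.0, 101.0]
force: [0.7, 0.3, -0.1]
gripper_width: 0.0854
gripper_force: 0.0
```

```bash
python3 o.py spice1 .462 .051 .035 .085 .15; python3 -c "
from h import *
plan(.4505,-.30,.33)"
```

```text
[0.462  0.0512 0.2856]
[{'uv': [312.8, 224.0], 'score': 0.69}] [array([0.4601, 0.0559, 0.1231])]
hob [0.01858972 0.1232991 ]
ztop 0.12527056873265685 topface [0.46157063 0.05259757 0.1230312 ] [0.03956943 0.04000018 0.00543903]
circ 277 [0.46201236 0.05203296 0.02093887]
tcp [0.4615 0.0512 0.2844] rot [-179.89   -0.    100.97] tool cm [-34.27  -7.76  -4.56] gw 0.0854 q7 10.192913308382439
```

The spice jar stands centred. Last: the mill.

Call:
{"method": "move_arm", "body": {
  "xyz": [
    [-2.4,-0.5,-0.5],
    [-4,-0.9,-0.5],
    [-4.5,-1,-0.5],
    [-4.5,-1,-0.5],
    [-4.5,-1,-0.5],
    [-4.5,-1,-0.5],
    [-4.5,-1.1,-0.5],
    [-3.5,-0.8,0]
  ],
  "angular": [
    [0,0,0],
    [0,0,0],
    [0,0,0],
    [0,0,0],
    [0,0,0],
    [0,0,0],
    [0,0,0],
    [0,0,0]
  ]
}}

```text
clock: 31.0
tcp_pos: [0.4512, -0.2836, 0.3196]
eef_rot: [-179.9, 0.0, 100.9]
force: [1.7, 0.6, -0.1]
gripper_width: 0.0851
gripper_force: 0.0
```

Call:
{"method": "move_arm", "body": {
  "xyz": [
    [-1.9,-0.4,0],
    [0,0,0],
    [0,0,0]
  ],
  "angular": [
    [0,0,0],
    [0,0,0],
    [0,0,0]
  ]
}}

```text
clock: 31.3
tcp_pos: [0.4516, -0.2997, 0.3189]
eef_rot: [-179.9, -0.1, 100.9]
force: [0.8, 0.1, -0.6]
gripper_width: 0.0855
gripper_force: 0.0
```

```bash
python3 o.py pepper_mill .4505 -.30 .125 .16 .2; python3 -c "
from h import *
plan(.4505,-.3,.144)"
```

```text
[ 0.4516 -0.2997  0.3189]
[{'uv': [313.5, 214.9], 'score': 0.84}] [array([ 0.4483, -0.2859,  0.1612])]
hob [0.01800726 0.15921604]
ztop 0.17397861209049587 topface [ 0.45108027 -0.29882186  0.17197153] [0.01167086 0.01141314 0.00576876]
circ 1798 [ 0.45053855 -0.29787055  0.01973721]
tcp [ 0.4522 -0.2987  0.3195] rot [-1.7995e+02 -9.0000e-02  1.0106e+02] tool cm [-0.1  -0.19 17.55] gw 0.0853 q7 55.1634125210018
```

Call:
{"method": "move_arm", "body": {
  "xyz": [
    [0,-0.1,2],
    [0,0,3.5],
    [0,0,4],
    [0,0,3.5],
    [0,0,2],
    [0,0,1.3],
    [0,0,0.8],
    [0,0,0.4]
  ],
  "angular": [
    [0,0,0],
    [0,0,0],
    [0,0,0],
    [0,0,0],
    [0,0,0],
    [0,0,0],
    [0,0,0],
    [0,0,0]
  ]
}}

```text
clock: 32.2
tcp_pos: [0.4514, -0.3, 0.1452]
eef_rot: [180.0, 0.0, 101.0]
force: [0.5, -0.6, 0.6]
gripper_width: 0.0852
gripper_force: 0.0
```

Call:
{"method": "move_arm", "body": {
  "xyz": [
    [0,0,0],
    [0,0,0],
    [0,0,0],
    [0,0,0],
    [0,0,0],
    [0,0,0],
    [0,0,0],
    [0,0,0]
  ],
  "angular": [
    [0,0,0],
    [0,0,0],
    [0,0,0],
    [0,0,0],
    [0,0,0],
    [0,0,0],
    [0,0,0],
    [0,0,0]
  ],
  "claw": 3.5
}}

```text
clock: 33.0
tcp_pos: [0.4515, -0.3012, 0.1467]
eef_rot: [179.9, 0.1, 101.0]
force: [-0.8, -0.4, 7.0]
gripper_width: 0.0459
gripper_force: 60.3
```

Call:
{"method": "move_arm", "body": {
  "xyz": [
    [0,0,-0.5],
    [0,0,-1.5],
    [0,0,-2.5],
    [0,0,-3],
    [0,0,-3],
    [0,0,-3],
    [0,0,-1.5],
    [0,0,0]
  ],
  "angular": [
    [0,0,0],
    [0,0,0],
    [0,0,0],
    [0,0,0],
    [0,0,0],
    [0,0,0],
    [0,0,0],
    [0,0,0]
  ]
}}

```text
clock: 33.8
tcp_pos: [0.4515, -0.3011, 0.2977]
eef_rot: [179.8, 0.2, 101.0]
force: [0.8, -0.2, -3.3]
gripper_width: 0.0458
gripper_force: 61.9
```

```bash
python3 -c "
from h import *
plan(.447,.128,.33)
snap('side','s6')"
python3 -c "
import cv2
im=cv2.imread('pics/s6.png')[220:420,180:400]
cv2.imwrite('pics/s6c.png',cv2.resize(im,None,fx=3,fy=3,interpolation=2))"
```

```text
tcp [ 0.4515 -0.3011  0.2977] rot [1.7981e+02 1.5000e-01 1.0096e+02] tool cm [42.21  7.72 -3.23] gw 0.0458 q7 56.085212313606775
```

View pics/s6c.png

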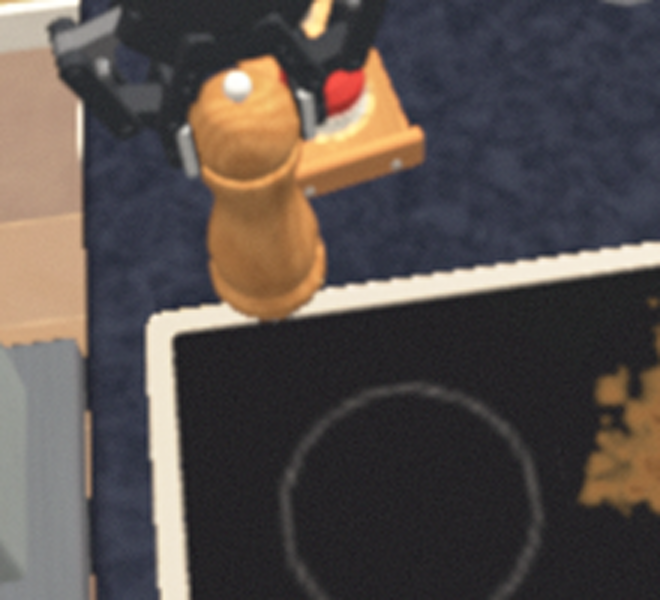

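The mill is held upright, its head at (245,120) and base at (267,280) in the crop. Lifting a little more, then carrying.

Call:
{"method": "move_arm", "body": {
  "xyz": [
    [0,0,-1.5],
    [1.5,0.2,-1.5],
    [3,0.5,0],
    [3.5,0.6,0],
    [3.8,0.7,0],
    [3.8,0.7,0],
    [3.8,0.7,0],
    [3.8,0.7,0]
  ],
  "angular": [
    [0,0,0],
    [0,0,0],
    [0,0,0],
    [0,0,0],
    [0,0,0],
    [0,0,0],
    [0,0,0],
    [0,0,0]
  ]
}}

```text
clock: 34.65
tcp_pos: [0.4461, -0.063, 0.324]
eef_rot: [-179.9, -0.0, 101.0]
force: [1.3, -0.2, -2.4]
gripper_width: 0.0459
gripper_force: 62.1
```

Call:
{"method": "move_arm", "body": {
  "xyz": [
    [3.8,0.7,0],
    [3.8,0.7,0],
    [3.8,0.7,0],
    [3.5,0.7,0],
    [2.6,0.5,0],
    [1.5,0.3,0],
    [0,0,0],
    [0,0,0]
  ],
  "angular": [
    [0,0,0],
    [0,0,0],
    [0,0,0],
    [0,0,0],
    [0,0,0],
    [0,0,0],
    [0,0,0],
    [0,0,0]
  ]
}}

```text
clock: 35.45
tcp_pos: [0.4457, 0.1279, 0.3242]
eef_rot: [-179.9, 0.1, 101.0]
force: [0.2, -0.1, -3.2]
gripper_width: 0.0457
gripper_force: 62.1
```

```bash
python3 s.py .447 .128 .160 .15 .30
```

```text
tcp [0.4457 0.1279 0.3242] rot [-1.7988e+02  6.0000e-02  1.0098e+02] tool cm [-1.000e-02  1.300e-01  1.642e+01] gw 0.0457 q7 -1.7796944826152508
side 1291 zmin [0.1808 0.1826 0.1877]
0.17 96 [0.4429 0.1109] [0.056 0.025]
0.19 243 [0.4437 0.1189] [0.057 0.04 ]
0.21 248 [0.4437 0.1157] [0.053 0.033]
0.23 255 [0.4437 0.1184] [0.049 0.031]
0.25 188 [0.445  0.1172] [0.038 0.022]
0.27 159 [0.445  0.1144] [0.043 0.02 ]
0.29 102 [0.4451 0.1164] [0.045 0.026]
wrist 3993 zmin [0.1833 0.1882 0.1942]
0.17 68 [0.4386 0.1473] [0.048 0.024]
0.19 629 [0.4426 0.1436] [0.057 0.031]
0.21 674 [0.443  0.1391] [0.053 0.036]
0.23 1383 [0.4436 0.1386] [0.05  0.034]
0.25 802 [0.4432 0.1401] [0.039 0.02 ]
0.27 135 [0.4418 0.1465] [0.025 0.01 ]
0.29 302 [0.4428 0.1436] [0.044 0.02 ]
```

Call:
{"method": "move_arm", "body": {
  "xyz": [
    [0,0.3,2],
    [0,0,3],
    [0,0,3.5],
    [0,0,3],
    [0,0,2],
    [0,0,1.2],
    [0,0,0.7],
    [0,0,0.3]
  ],
  "angular": [
    [0,0,0],
    [0,0,0],
    [0,0,0],
    [0,0,0],
    [0,0,0],
    [0,0,0],
    [0,0,0],
    [0,0,0]
  ]
}}

```text
clock: 36.35
tcp_pos: [0.4492, 0.1283, 0.1679]
eef_rot: [-180.0, 0.0, 100.9]
force: [0.7, -0.1, -2.2]
gripper_width: 0.046
gripper_force: 62.1
```

Call:
{"method": "move_arm", "body": {
  "xyz": [
    [0,0,0.1],
    [0,0,0.1],
    [0,0,0],
    [0,0,0]
  ],
  "angular": [
    [0,0,0],
    [0,0,0],
    [0,0,0],
    [0,0,0]
  ]
}}

```text
clock: 36.75
tcp_pos: [0.4494, 0.1293, 0.1667]
eef_rot: [180.0, -0.0, 101.0]
force: [0.2, -0.0, -1.6]
gripper_width: 0.046
gripper_force: 62.1
```

Call:
{"method": "move_arm", "body": {
  "xyz": [
    [0,0,0.2],
    [0,0,0.1],
    [0,0,0.1],
    [0,0,0.1],
    [0,0,0],
    [0,0,0]
  ],
  "angular": [
    [0,0,0],
    [0,0,0],
    [0,0,0],
    [0,0,0],
    [0,0,0],
    [0,0,0]
  ]
}}

```text
clock: 37.35
tcp_pos: [0.4492, 0.1291, 0.1613]
eef_rot: [180.0, 0.0, 101.0]
force: [-0.6, 0.3, -0.0]
gripper_width: 0.0457
gripper_force: 62.2
```

Call:
{"method": "move_arm", "body": {
  "xyz": [
    [0,0,0.07],
    [0,0,0.03],
    [0,0,0]
  ],
  "angular": [
    [0,0,0],
    [0,0,0],
    [0,0,0]
  ]
}}

```text
clock: 37.65
tcp_pos: [0.4496, 0.1291, 0.1612]
eef_rot: [179.9, -0.0, 101.0]
force: [-1.7, 0.1, 10.0]
gripper_width: 0.0455
gripper_force: 63.1
```

Contact. Release and retreat upward.

Call:
{"method": "move_arm", "body": {
  "xyz": [
    [0,0,-0.03],
    [0,0,0],
    [0,0,0],
    [0,0,0],
    [0,0,0],
    [0,0,0],
    [0,0,0]
  ],
  "angular": [
    [0,0,0],
    [0,0,0],
    [0,0,0],
    [0,0,0],
    [0,0,0],
    [0,0,0],
    [0,0,0]
  ],
  "claw": 8.54
}}

```text
clock: 38.35
tcp_pos: [0.4492, 0.1291, 0.1605]
eef_rot: [-180.0, 0.0, 101.0]
force: [0.4, 1.1, -0.4]
gripper_width: 0.0855
gripper_force: 0.0
```

Call:
{"method": "move_arm", "body": {
  "xyz": [
    [0,0,-1],
    [0,0,-3],
    [0,0,-4],
    [0,0,-4],
    [0,0,-4],
    [0,0,-1.5],
    [0,0,0],
    [0,0,0]
  ],
  "angular": [
    [0,0,0],
    [0,0,0],
    [0,0,0],
    [0,0,0],
    [0,0,0],
    [0,0,0],
    [0,0,0],
    [0,0,0]
  ]
}}

```text
clock: 39.15
tcp_pos: [0.4489, 0.129, 0.3356]
eef_rot: [180.0, -0.0, 101.0]
force: [-0.8, 0.4, -0.6]
gripper_width: 0.0852
gripper_force: 0.0
```

```bash
python3 o.py pepper_mill .447 .128 .14 .175 .21
python3 - <<'E'
from h import *
ci,im,d=snap('side','end'); P=cloud(ci,d); Q=P[d>0]
for n,x,y,z in [('mill',.447,.128,.188),('spice',.462,.051,.123),('salt',.477,-.025,.108),('timer',.493,-.102,.061)]:
    S=Q[(np.hypot(Q[:,0]-x,Q[:,1]-y)<.03)&(abs(Q[:,2]-z)<.006)]; print(n,len(S),(S.min(0)+S.max(0))/2,S[:,2].max())
    S=Q[(np.hypot(Q[:,0]-x,Q[:,1]-y)<.04)&(Q[:,2]>.026)&(Q[:,2]<.04)]; print('  base x',(S[:,0].min()+S[:,0].max())/2,'ymin',S[:,1].min())
E
```

```text
[0.4489 0.129  0.3356]
[{'uv': [311.9, 213.8], 'score': 0.79}] [array([0.4444, 0.1427, 0.1756])]
hob [0.03446937 0.17411221]
ztop 0.18839804162681556 topface [0.44953078 0.13094246 0.18658695] [0.01161142 0.01132372 0.00603113]
circ 1886 [0.44888813 0.13193532 0.01938032]
mill 24 [0.44985516 0.12790431 0.18545996] 0.188403557926483
  base x 0.43030634173288485 ymin 0.10159418081497296
spice 248 [0.46339764 0.0488362  0.12116639] 0.1252771958379909
  base x 0.46349753888602374 ymin 0.02820320820070077
salt 86 [ 0.47997742 -0.02953065  0.10491065] 0.1077816912368037
  base x 0.47728186840666065 ymin -0.050143183009530023
timer 414 [ 0.49510644 -0.10467481  0.06028212] 0.06549632870474131
  base x 0.4947950344557742 ymin -0.13413080407405453
```

View pics/end.png

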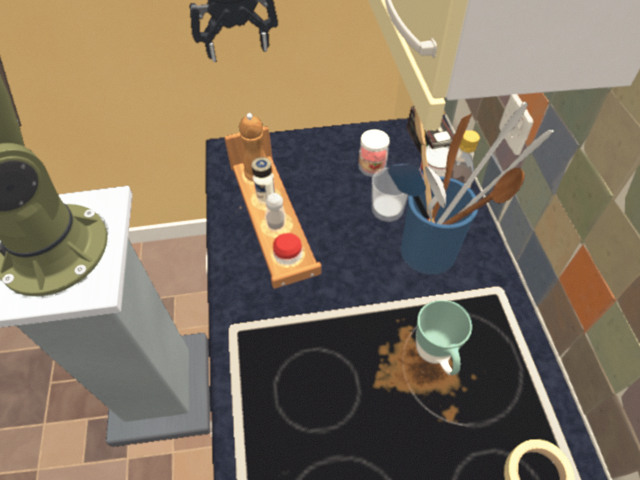

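The side view shows all four upright in order: mill (252,140), jar (262,175), shaker (275,207) and timer (288,247). The mug, jam jar and glass haven't moved, and the gripper is clear. All four are within about 4 mm of their pad centres, so I'm handing in.

```bash
python3 -c "
from bench import sign_off
print(sign_off())"
```

```text
the job is handed in; nothing more can be done
None
```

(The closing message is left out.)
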